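Seat the square reagent bottle and screw its cap snug

ROBOT

A 6-joint arm with a two-finger parallel gripper is mounted at the origin on the work surface. World frame = base frame: x ahead of the robot, y to its left, z up, the work surface at z = 0. Lengths are in mm, angles in rad, forces in N, time in s.
With the tool pointing down it reaches from about 375 to 925 mm from the base axis. Payload 5.7 kg.
Tool frame: the origin (TCP) lies on the centre line of the jaws, within the pads' length; the fingertips stand ctrl.tips_ahead ahead of it and the grasp point (between the pads) is the TCP (ctrl.tips_ahead is the distance from the TCP to the fingertips, in mm); z points along the fingers, y is the line along which they close (so a half turn about z gives the same grasp; the last joint's range is limited). The gripper opens to 88 mm and grips with 3 to 60 N. Pads are 20 mm wide; open, the fingers measure 115 mm over their backs; the gripper's body (75 mm by 178 mm) begins 61 mm behind the grasp point.
Start: joints at [1.016, 0.359, 1.51, -0, 1.272, -0.115], TCP at [255.444, 542.874, 241.623] pointing down, gripper open.
Joint ranges: [-2.97, 2.97], [-1.01, 2.36], [0.21, 2.38], [-0.96, 4.11], [0.2, 2.71], [-2.98, 2.98]. Speed limits (rad/s): [2.39, 2.39, 3.14, 3.14, 3.14, 3.14].

INTERFACE

Orientations are given as a unit quaternion [x, y, z, w].
In Python, from bench import readout, camera, finish_job, ctrl gives the robot as it stands.
- The arm moves only by the tool move_arm, never from a script. Its argument "moves" is one flat list of numbers, 5 for each row, row after row: the shift along the world's x, y, z scaled (see below), then the turn about the world's z scaled (see below), then the closure, from 0 (fully open) to 1 (shut). In form: [tx, ty, tz, spin, fingers, tx, ty, tz, spin, fingers, ...]. A call has 1 to 8 rows; each row shifts and turns the commanded pose from where the row before left it; what a row does not reach is not made up. The controller multiplies each number of a shift by 0.5 m and each number of a turn by pi rad. A row lasts 1/8 s, in which the tool goes at most 62.5 mm and 10.7 degrees, less where a joint would pass 70% of its speed; a pose out of reach is approached as far as the arm can. A call with a number of a shift or a turn outside -1 to 1 is refused whole. A call with a gripper value outside its range is refused whole. The fingers move at their own pace and stop on an object; "force" is the grip in N (left out, the last holds). Time passes only in rows, so rows that do not move let the fingers close. It gives the time, the measured TCP pose, the force, the opening and the grip force at its end, in the units of the state.
- readout.sense(): the state, without advancing time (a new reading comes with each control period).
- camera(name): name is "side" or "top" or "wrist"; returns a dict with "color" (384x512x3 uint8, blue, green, red), "depth" (384x512 float32, mm along the optical axis (not along the pixel's ray), 0 where there is no reading), "intrinsics" (3x3 intrinsics, pixels), "dist_coeffs" ([k1, k2, p1, p2, k3] as OpenCV has them; the pictures are not rectified), "extrinsics" (4x4, takes a point from camera to world coordinates); the wrist camera has in their place "hand_eye" (4x4, takes a point from camera to tool coordinates, whose origin is the TCP and whose axes are the flange's). Camera axes: x right, y down, z forward; pixel columns grow to the right and rows downward; lengths in mm; the calibration is good to about 2 mm. A picture is of the moment at which its call begins: read the wrist's pose just before it.
- finish_job(): hands the job in; it is judged then, once.
The state is a dict: "time_s": time; "joint_pos": joint angles; "dq": joint speeds; "effort": joint torques, N m; "tool_pos": TCP position; "eef_rot": TCP orientation; "wrist_force": force on the tool from outside, world axes, zero at the start; "torque": the same for the moment, N m; "width": finger opening in mm; "grip_force": force on a finger pad.
Only numpy, scipy, OpenCV 4.12 (cv2) and the standard library are available. Lean on these libraries where they do the work, as an engineer would, in place of code of your own. Each camera call takes 0.05 s, during which the arm holds its last target. There are 200 camera calls.

TASK

Set the loose low square reagent bottle upright and fully down into the empty square pocket of the oak holder, which keeps it from turning; lower it in, do not drop it. Then screw its cap clockwise until you feel it go firm on its seal, nip it up a little more (about a twentieth of a turn), and stop there without overtightening. Let go, and leave the other glassware where it is.

Things in the scene. Friction and masses are not known exactly. Their poses are not given: they have to be found in the camera images.
- bottle_centre (a point): Centre (half-way up) of the loose square clear-glass bottle, 0.4 kg, 96 mm tall with cap. z up, x and y square to its flat sides. Square body 50 x 50 mm from 48 mm below this point to 27 mm above it, a paper label on each side; above it a 34 mm wide neck, then the cap, whose top is 48 mm above this point. Out of the holder the bottle turns along with its cap.
- cap (a point): Centre of that bottle's round ribbed grey plastic cap, 44 mm across, 16 mm high, on the bottle's axis, 40 mm above bottle_centre; z up, x and y turn with the cap. Tightens clockwise seen from above, keeps its height and stays where it is left. It starts loose, 0.4 to 1.3 rad of turning short of the seal; how much differs each time and no reading shows it. Runs at about 0.02 N m.
- seal (a joint): Drag of the hidden seal disc, rad: 0 while the cap is loose, then 0.01 per rad of turning past first meeting the seal. There the torque jumps to 0.45 N m while turning, growing by 0.6 N m per rad; with the hand held still 0.2 to 0.3 N m less is felt. Snug is 0.001 to 0.006 (0.1 to 0.6 rad past first meeting it); more spoils the seal. Readings are too coarse to go by; feel the torque.
- pocket (a point): Centre of the mouth of the empty pocket in the fixed oak holder (130 x 260 mm, 30 mm high), level with its top; z up, x across the holder, y along it, both along the pocket's sides. Pocket 54 x 54 mm, 22 mm deep, with a 4 mm chamfer round the mouth. A seated bottle has bottle_centre 26 mm above this point; any of its four ways round will do.
- capped: Bystander: the same kind of square bottle, already closed, standing in the holder's other pocket, 120 mm from the empty one along the pocket's -y. Origin at its underside.
- tall: Bystander: round clear bottle 56 mm across, 140 mm tall. Origin at its underside.
- beaker: Bystander: blue plastic beaker 66 mm across, 80 mm tall. Origin at its underside.
- knob_lid: Bystander: white ceramic desiccator lid with a knob, 100 mm across, 50 mm tall. Origin at its underside.
There are look-alikes about, which are no part of the job. Leave any red look-alike of the part that bears bottle_centre alone.

How it is judged:
By the outcome, as a careful person would: the job done as asked, in the order asked, and still so for the second after the job is handed in, with the robot touching nothing.
It also fails if it takes over 67 s, if anything falls off the work surface, if the arm or the gripper's body presses on something with over 40 N, if the wrist force passes 120 N, or if a joint passes its speed limit or range.

## Working session

There is one attempt and no reset: what is moved stays moved. The work goes in short steps, Python scripts to look and compute and a tool call to move; the robot and the scene stay as the last step left them, time stands still between calls to the robot, and variables do not carry over. Pictures are saved under pics/ and viewed, at most 10 in all, crops included, and the job is handed in when it is done.

Besides the shell and the picture viewer there is one more tool, called after "Request:" in YAML: its name, and indented under it one key for each argument. move_arm: Moves the arm, as the interface text tells. Its arguments: {"type":"object","properties":{"moves":{"type":"array"},"force":{"type":"number"}},"required":["moves"]}

```bash
ls; mkdir -p pics
python3 - <<'E'
from bench import readout, camera, ctrl
import cv2,numpy as np,pickle
print(readout.sense(), ctrl.tips_ahead)
d={}
for n in("side","top"):
    d[n]=camera(n); 
pickle.dump(d,open('d0.pkl','wb'))
for n in d: print(n,d[n]["intrinsics"],d[n]["dist_coeffs"],d[n]["extrinsics"])
cv2.imwrite('pics/a.png',np.vstack([cv2.resize(d["top"]["color"],(400,300)),cv2.resize(d["side"]["color"],(400,300))]))
cv2.imwrite('pics/top.png',cv2.resize(d["top"]["color"],(800,600)))
E
```

```text
pics
{'time_s': 0.0, 'joint_pos': array([ 1.01586726e+00,  3.59497534e-01,  1.51142486e+00,  1.55884191e-06,
        1.27249806e+00, -1.15118460e-01]), 'dq': array([-0.00018068, -0.00046604, -0.000454  ,  0.00164394,  0.00023471,
       -0.0016804 ]), 'effort': array([ 1.61914599e-03, -5.15365362e+01, -2.70730376e+01,  6.76704501e-02,
        3.51005257e-02, -1.19145575e-04]), 'tool_pos': array([255.13019394, 542.33166392, 240.8168946 ]), 'eef_rot': array([ 2.18137340e-01,  9.75917653e-01, -8.62844161e-04, -3.01185896e-04]), 'wrist_force': array([ 0.49218221, -0.71173702, -0.23913142]), 'torque': array([ 0.00927331, -0.01320759,  0.05769001]), 'grip_force': 0.0, 'width': 87.67008058630078} 19.0
side [[396.16525408   0.         257.97872995]
 [  0.         396.16525408 182.10181291]
 [  0.           0.           1.        ]] [-0.01539872  0.          0.          0.          0.        ] [[-9.97257105e-01 -5.36076958e-02  5.10341287e-02  4.90366397e+02]
 [-7.26559059e-02  5.77483369e-01 -8.13163008e-01  6.76567206e+02]
 [ 1.41204346e-02 -8.14640518e-01 -5.79794309e-01  6.20754913e+02]
 [ 0.00000000e+00  0.00000000e+00  0.00000000e+00  1.00000000e+00]]
top [[368.96008047   0.         254.89596226]
 [  0.         368.96008047 188.34569802]
 [  0.           0.           1.        ]] [-0.06250575  0.          0.          0.          0.        ] [[ 2.77973686e-03 -9.92693339e-01  1.20632532e-01  3.92668586e+02]
 [-9.99829308e-01 -5.55548558e-04  1.84674316e-02 -7.22708888e+01]
 [-1.82654791e-02 -1.20663276e-01 -9.92525439e-01  1.13654096e+03]
 [ 0.00000000e+00  0.00000000e+00  0.00000000e+00  1.00000000e+00]]
```

View pics/top.png

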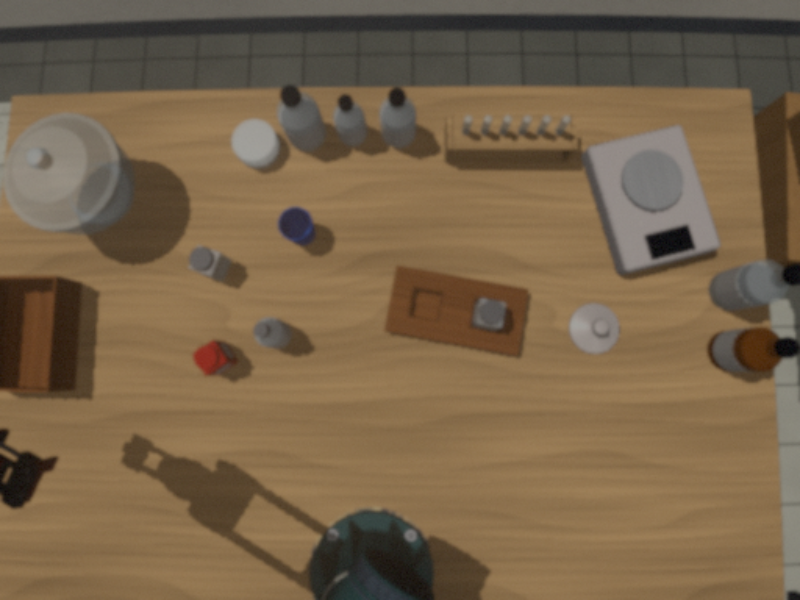

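View pics/a.png

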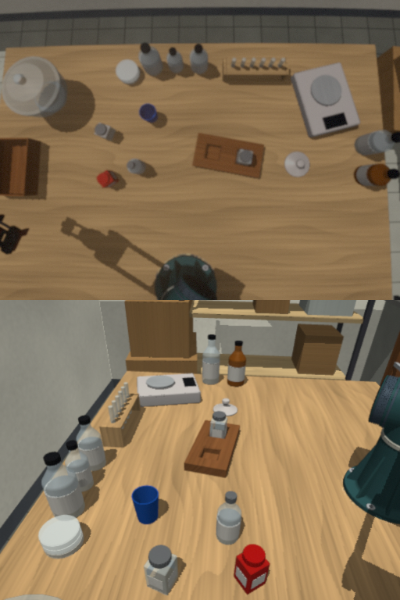

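The top view shows the loose bottle standing upright, with its cap at about (203,258). The empty pocket is at (428,303), the capped bottle at (490,313) and the red decoy at (213,357). Next I'll measure them.

```bash
cat > h.py <<'E'
import numpy as np,cv2
from scipy.spatial.transform import Rotation as R
def cloud(c,T):
    K=c["intrinsics"];h,w=c["depth"].shape
    uv=np.stack(np.meshgrid(np.arange(w),np.arange(h)),-1).reshape(-1,1,2).astype(np.float32)
    n=cv2.undistortPoints(uv,K,c["dist_coeffs"]).reshape(-1,2);z=c["depth"].reshape(-1,1)
    p=np.hstack([n*z,z]);p=p@T[:3,:3].T+T[:3,3];p[z[:,0]==0]=np.nan
    return p.reshape(h,w,3)
def toolT(s):
    T=np.eye(4);T[:3,:3]=R.from_quat(s["eef_rot"]).as_matrix();T[:3,3]=s["tool_pos"];return T
def rect(q): 
    (c,s,a)=cv2.minAreaRect(q[:,:2].astype(np.float32));return np.round(c,1),np.round(s,1),round(a,1)
E
python3 - <<'E'
import pickle;from h import *
d=pickle.load(open('d0.pkl','rb'))
for n in d:
    P=cloud(d[n],d[n]["extrinsics"]); 
    if n=="top":
        f=(512/800); 
        for nm,(x,y) in dict(cap=(203,258),pocket=(428,303),capd=(490,313),holder=(455,310),table=(350,400),tall=(265,327),beak=(297,225)).items(): print(nm,P[int(y*f),int(x*f)].round(1))
        b0=P[int(258*f),int(203*f)]; h0=P[int(310*f),int(455*f)]
    Q=P.reshape(-1,3);Q=Q[~np.isnan(Q[:,0])]
    near=Q[np.hypot(*(Q[:,:2]-b0[:2]).T)<60]
    c=near[near[:,2]>88];print(n,"cap",len(c),c.mean(0).round(1),c.max(0)-c.min(0),rect(c))
    c=near[(near[:,2]>20)&(near[:,2]<78)];print(" body",len(c),rect(c),c.mean(0))
    hh=Q[(np.hypot(*(Q[:,:2]-h0[:2]).T)<160)&(abs(Q[:,2]-30)<4)]
    print(" holder",len(hh),rect(hh),hh[:,2].mean())
    lo=Q[(np.hypot(*(Q[:,:2]-h0[:2]).T)<110)&(abs(Q[:,2]-8)<5)]
    if len(lo): print(" floor",len(lo),rect(lo),lo.mean(0))
E
```

```text
Traceback (most recent call last):
NameError: name 'b0' is not defined
```

Run:
```python
import pickle;from h import *
d=pickle.load(open('d0.pkl','rb'))
for n in ("top","side"):
    P=cloud(d[n],d[n]["extrinsics"]); 
    if n=="top":
        f=(512/800); 
        for nm,(x,y) in dict(cap=(203,258),pocket=(428,303),capd=(490,313),holder=(455,310),table=(350,400),tall=(265,327),beak=(297,225)).items(): print(nm,P[int(y*f),int(x*f)].round(1))
        b0=P[int(258*f),int(203*f)]; h0=P[int(310*f),int(455*f)]
    Q=P.reshape(-1,3);Q=Q[~np.isnan(Q[:,0])]
    near=Q[np.hypot(*(Q[:,:2]-b0[:2]).T)<60]
    c=near[near[:,2]>88];print(n,"cap",len(c),c.mean(0).round(1),c.max(0)-c.min(0),rect(c))
    c=near[(near[:,2]>20)&(near[:,2]<78)];print(" body",len(c),rect(c),c.mean(0))
    hh=Q[(np.hypot(*(Q[:,:2]-h0[:2]).T)<160)&(abs(Q[:,2]-30)<4)]
    print(" holder",len(hh),rect(hh),hh[:,2].mean())
    lo=Q[(np.hypot(*(Q[:,:2]-h0[:2]).T)<110)&(abs(Q[:,2]-8)<5)]
    if len(lo): print(" floor",len(lo),rect(lo),lo.mean(0))
```

```text
cap [587.3 313.1  95.6]
pocket [ 515.2 -106.9   10. ]
capd [ 485.6 -216.5  101.4]
holder [ 498.2 -160.6   27.9]
table [323.   42.4   0.4]
tall [457.1 180.6 138.1]
beak [671.9 154.7   1.5]
top cap 175 [586.7 316.   94.7] [43.62643848 42.2926851  11.33599694] (array([586.9, 316.7]), array([40.7, 42.2]), 46.3)
 body 196 (array([586.9, 316.8]), array([51.5, 51.5]), 71.2) [579.68449639 300.90718608  57.97376162]
 holder 2751 (array([ 498.3, -162.2]), array([260.7, 130.8]), 79.5) 29.323993997103162
 floor 343 (array([ 494.1, -153.8]), array([204.9, 167.3]), 8.8) [ 505.38333403 -112.90609031    6.9345182 ]
side cap 662 [589.7 322.4  95. ] [45.15702604 45.43833191  9.88026302] (array([589.9, 320.8]), array([43.8, 44. ]), 26.3)
 body 1157 (array([589.9, 321.3]), array([51.1, 50.6]), 70.5) [586.01619632 336.66225041  54.82990525]
 holder 2058 (array([ 502.7, -157.7]), array([262.8, 130.7]), 79.4) 27.674734818964723
 floor 225 (array([ 484.1, -155.3]), array([163.2,  92.9]), 79.4) [ 505.60908708 -119.22423439    6.73671001]
```

Request:
move_arm:
  moves: [0.083,-0.056,0,0.0042,0,0.083,-0.056,0,0.0042,0,0.083,-0.056,0,0.0042,0,0.083,-0.056,0,0.0042,0,0.083,-0.056,0,0.0042,0,0.083,-0.056,0,0.0042,0,0.083,-0.056,0,0.0042,0,0.083,-0.056,0,0.0042,0]

```text
time_s: 1.1
tool_pos: [588.4, 317.7, 241.1]
eef_rot: [0.166, 0.986, -0.0, -0.0]
wrist_force: [-0.0, 0.4, 0.1]
width: 87.6
grip_force: 0.0
```

Request:
move_arm:
  moves: [0,0,0,0,0,0,0,0,0,0,0,0,0,0,0]

```text
time_s: 1.48
tool_pos: [586.0, 319.7, 241.4]
eef_rot: [0.166, 0.986, -0.0, -0.001]
wrist_force: [-0.4, -0.1, -0.4]
width: 88.0
grip_force: 0.0
```

Run:
```python
from bench import *
import pickle;from h import *
s=readout.sense();c=camera("wrist");pickle.dump((s,c),open('w1.pkl','wb'))
T=toolT(s);print(s["tool_pos"],np.degrees(np.arctan2(T[1,1],T[0,1])),c["hand_eye"].round(2))
P=cloud(c,T@c["hand_eye"]);Q=P.reshape(-1,3);Q=Q[~np.isnan(Q[:,0])]
Q=Q[np.hypot(Q[:,0]-588,Q[:,1]-319)<50]
for a,b in((91,101),(80,91),(70,80),(15,75),(-5,5)):
    q=Q[(Q[:,2]>a)&(Q[:,2]<b)]
    if len(q)>5: print(a,b,len(q),q.mean(0).round(1),rect(q),np.median(q[:,2]))
cv2.imwrite('pics/w1.png',c["color"])
```

```text
[586.04859967 319.74356546 241.43848433] 70.92283313766532 [[   0.     -0.95   -0.3    83.59]
 [   1.     -0.      0.      1.37]
 [  -0.     -0.3     0.95 -142.86]
 [   0.      0.      0.      1.  ]]
91 101 1559 [589.9 319.4  95.6] (array([590.9, 319.3]), array([45. , 44.3]), 35.0) 95.68312030024885
80 91 86 [575.2 326.7  86.3] (array([580.8, 325.1]), array([45. , 22.2]), 59.8) 86.52686169680914
70 80 655 [579.7 322.7  74. ] (array([590.5, 319.3]), array([50.1, 49.3]), 70.1) 74.27426832316894
15 75 917 [574.4 324.7  61.5] (array([590.1, 319.6]), array([50.1, 49.9]), 69.5) 72.16789325576491
-5 5 2388 [ 5.727e+02  3.233e+02 -3.000e-01] (array([582. , 320.8]), array([99.3, 87.5]), 72.9) -0.29244301606422596
```

View pics/w1.png

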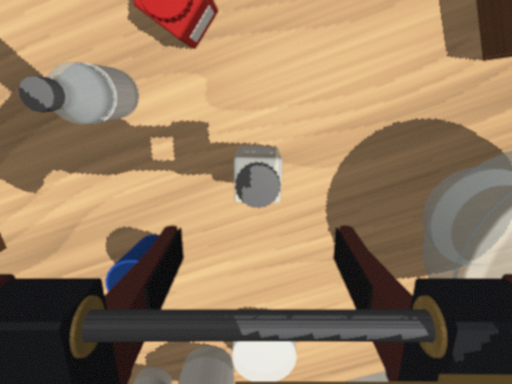

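The wrist view shows the bottle square and centred between the jaws, at about (258,180). The centre measures (590,319.5) with yaw about 70°, and the sizes check out (50 mm body, cap top at 96). Descending to grip the body.

Request:
move_arm:
  moves: [0.008,0,-0.1,0,0,0,0,-0.1,0,0,0,0,-0.08,0,0,0,0,-0.05,0,0,0,0,-0.04,0,0,0,0,0,0,0,0,0,0,0,0.6,0,0,0,0,0.6]
  force: 30

```text
time_s: 2.52
tool_pos: [592.4, 319.4, 58.1]
eef_rot: [0.166, 0.986, 0.001, 0.001]
wrist_force: [0.3, -0.6, 0.3]
width: 71.6
grip_force: 0.0
```

Request:
move_arm:
  moves: [0,0,0,0,0.6,0,0,0,0,0.6,0,0,0,0,0.6,0,0,0,0,0.6]

```text
time_s: 3.02
tool_pos: [591.5, 318.3, 57.1]
eef_rot: [0.166, 0.986, -0.0, 0.0]
wrist_force: [-1.0, -4.3, 5.8]
width: 49.4
grip_force: 30.0
```

Request:
move_arm:
  moves: [0,0,0,0,0.6,0,0,0.02,0,0.6,0,0,0.06,0,0.6,0,0,0.08,0,0.6,0,0,0.08,0,0.6,0,0,0.08,0,0.6,0,0,0,0,0.6,0,0,0,0,0.6]
  force: 40

```text
time_s: 4.03
tool_pos: [590.3, 318.6, 214.8]
eef_rot: [0.166, 0.986, -0.001, -0.001]
wrist_force: [-0.0, 0.1, -4.4]
width: 49.6
grip_force: 40.0
```

Request:
move_arm:
  moves: [-0.003,-0.084,0,0.0047,0.6,-0.003,-0.084,0,0.0047,0.6,-0.003,-0.084,0,0.0047,0.6,-0.003,-0.084,0,0.0047,0.6,-0.003,-0.084,0,0.0047,0.6,-0.003,-0.084,0,0.0047,0.6,-0.003,-0.084,0,0.0047,0.6,-0.003,-0.084,0,0.0047,0.6]

```text
time_s: 5.03
tool_pos: [577.6, -18.2, 213.8]
eef_rot: [0.108, 0.994, 0.0, -0.002]
wrist_force: [-0.0, -0.0, -3.9]
width: 50.1
grip_force: 40.0
```

Request:
move_arm:
  moves: [-0.003,-0.084,0,0.0047,0.6,-0.003,-0.084,0,0.0047,0.6,0,0,0,0,0.6,0,0,0,0,0.6,0,0,0,0,0.6,0,0,0,0,0.6]

```text
time_s: 5.78
tool_pos: [576.3, -100.1, 216.3]
eef_rot: [0.092, 0.996, 0.0, -0.0]
wrist_force: [1.0, -0.7, -3.7]
width: 49.9
grip_force: 40.0
```

Run:
```python
from bench import *
import pickle;from h import *
s=readout.sense();c=camera("wrist");pickle.dump((s,c),open('w2.pkl','wb'))
T=toolT(s);print(s["tool_pos"],np.degrees(np.arctan2(T[1,1],T[0,1])),s["wrist_force"])
P=cloud(c,T@c["hand_eye"]);Q=P.reshape(-1,3);Q=Q[~np.isnan(Q[:,0])]
q=Q[(abs(Q[:,2]-30)<5)&(np.hypot(Q[:,0]-500,Q[:,1]+160)<170)];print("holder",rect(q),np.median(q[:,2]))
q=Q[(abs(Q[:,2]-8)<6)&(np.hypot(Q[:,0]-511,Q[:,1]+101)<38)];print("floor",len(q),rect(q),np.median(q[:,2]))
q=Q[(abs(Q[:,2]-100)<10)&(np.hypot(Q[:,0]-488,Q[:,1]+218)<45)];print("capped cap",len(q),rect(q),np.median(q[:,2]))
cv2.imwrite('pics/w2.png',c["color"])
```

```text
[ 576.30257945 -100.06707955  216.32211625] 79.38692664281953 [ 0.97962988 -0.71723202 -3.67618251]
holder (array([ 500.7, -161.5]), array([261.5, 129.4]), 79.4) 29.70490131326258
floor 2572 (array([ 512.3, -102. ]), array([54.2, 53.8]), 79.4) 7.775662079245819
capped cap 2724 (array([ 490.5, -219.7]), array([44.1, 44.7]), 69.1) 103.55154265133251
```

View pics/w2.png

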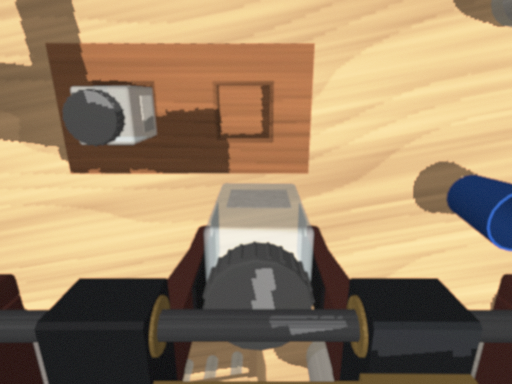

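The pocket at (245,110) is measured well (54 x 54, 79.4°). The gripped bottle at (258,290) is aligned with it. Now its in-hand position, measured with the same camera.

Run:
```python
import pickle;from h import *
s,c=pickle.load(open('w2.pkl','rb'));T=toolT(s)
P=cloud(c,T@c["hand_eye"]);Q=P.reshape(-1,3);Q=Q[~np.isnan(Q[:,0])]
Q=Q[np.hypot(Q[:,0]-576,Q[:,1]+100)<45]
h,e=np.histogram(Q[:,2],np.arange(140,280,5));print([(int(a),int(b)) for a,b in zip(e,h) if b>20])
m=Q[(Q[:,2]>248)&(Q[:,2]<262)]
print(m.mean(0),rect(m),np.median(m[:,2]),np.percentile(m,[1,99],axis=0))
for a,b in((150,225),(225,238)):
  m=Q[(Q[:,2]>a)&(Q[:,2]<b)]
  if len(m): print(rect(m),m.mean(0))
D=c["depth"][245:340:6,190:330:10].astype(int);print(D)
```

```text
[(160, 75), (165, 164), (170, 188), (175, 135), (180, 199), (185, 209), (190, 246), (195, 287), (200, 325), (205, 450), (210, 431), (215, 463), (220, 557), (225, 643), (230, 3226), (235, 544), (240, 947), (245, 1161), (250, 3486), (255, 3025), (260, 411), (265, 321), (270, 246)]
[567.37386613 -97.04110289 254.45072508] (array([574.5, -95. ]), array([45.1, 68.6]), 11.4) 254.88357912432627 [[ 553.82182073 -130.34964089  248.31340734]
 [ 595.72259256  -63.26342309  261.10697116]]
(array([559.1, -95.2]), array([67.6, 18.3]), 79.7) [553.12908077 -94.07536486 201.46734935]
(array([566.5, -96.9]), array([72.1, 35.5]), 83.7) [558.91203184 -95.32583665 232.70115354]
[[400 152 138 139 140 129 129 129 127 130 140 139 139 153]
 [147 146 139 140 130 124 123 124 124 126 140 139 140 147]
 [140 141 141 134 125 119 120 119 118 122 128 142 140 142]
 [137 138 142 128 120 117 117 118 118 119 123 131 143 137]
 [133 136 143 123 118 119 119 119 119 118 119 129 143 133]
 [127 132 128 119 119 120 119 119 120 119 119 121 144 131]
 [123 131 123 120 119 120 120 120 121 120   0 121 146 127]
 [120 131 121 121 120 121 120 121 121 121 121 122 124 125]
 [121 135 121 121 121 121 121 122 120 123 121 121 123 126]
 [121 133 122 124 123 122 121 122 123 121 122 122 122 125]
 [122 133 124 123 124 123 123 124 124 123 124 123 123 126]
 [ 82  81  82  82  82  81  82  83  81  82  82  82  83  81]
 [ 79  79  80  80  80  79  81  80  79  80  81  81  80  81]
 [ 79  79  79  79  79  80  79  78  79  79  79  78  79  79]
 [  0  79  79  78  79  79  79  79  78  79  78  79  78  78]
 [ 78  79  79  78  78  78  78  79  80  77  79  78  79  79]]
```

Run:
```python
import pickle;from h import *
from scipy.optimize import least_squares
s,c=pickle.load(open('w2.pkl','rb'));T=toolT(s)
p=cloud(c,c["hand_eye"]).reshape(-1,3);p=p[~np.isnan(p[:,0])]   # tool frame, z down
p=p[(abs(p[:,1])<35)&(p[:,0]>-40)&(p[:,0]<45)]
f=p[(abs(p[:,1])<20)&(p[:,2]>-10)&(p[:,2]<45)&(p[:,0]>15)]
print("front face u",np.percentile(f[:,0],[5,25,50,75,95]).round(1), "slope du/dv",np.polyfit(f[:,1],f[:,0],1), "du/dz",np.polyfit(f[:,2],f[:,0],1),"zmin",f[:,2].min())
t=p[(p[:,2]>-42)&(p[:,2]<-36)];z=np.median(t[:,2])
pts=[]
for v in range(-18,19,2):
    q=t[abs(t[:,1]-v)<1.2]
    if len(q)>3: pts.append((np.percentile(q[:,0],98),v))
pts=np.array(pts);r=least_squares(lambda a:np.hypot(pts[:,0]-a[0],pts[:,1]-a[1])-22,[0,0],loss='soft_l1')
print("cap z",z,"centre u,v",r.x,"res",r.fun.round(1))
sh=p[(abs(p[:,2]+18)<4)&(abs(p[:,1])<22)];print("shoulder",np.median(sh[:,2]),np.percentile(sh[:,0],[90,99]))
print("tool x,y axes",T[:2,0],T[:2,1])
```

```text
front face u [25.3 25.6 25.9 26.2 26.5] slope du/dv [-2.23375807e-03  2.59068541e+01] du/dz [1.12895901e-02 2.57650484e+01] zmin -9.978068383319794
cap z -38.67491601903886 centre u,v [0.83670629 1.31252909] res [-0.2  0.5 -0.2  0.4  0.  -0.2  0.3 -0.5 -0.2  0.3 -0.5 -0.3  0.1 -0.1
  0.   0.4 -0.   0.6 -0.3]
shoulder -17.416919915608965 [25.17319536 25.88566082]
tool x,y axes [-0.98289319  0.18417553] [0.18417562 0.98289335]
```

Request:
move_arm:
  moves: [-0.0634,-0.0034,0,0,0.6,-0.0634,-0.0034,0,0,0.6,0,0,-0.08,0,0.6,0,0,-0.08,0,0.6,0,0,-0.06,0,0.6,0,0,-0.02,0,0.6,0,0,0,0,0.6,0,0,0,0,0.6]

```text
time_s: 6.82
tool_pos: [514.2, -104.8, 97.8]
eef_rot: [0.093, 0.996, -0.0, 0.001]
wrist_force: [0.3, -0.1, -4.0]
width: 50.2
grip_force: 40.0
```

Request:
move_arm:
  moves: [0,0,0,0,0.6,0,0,0,0,0.6]

```text
time_s: 7.08
tool_pos: [513.5, -104.7, 97.4]
eef_rot: [0.093, 0.996, -0.0, 0.001]
wrist_force: [-0.1, 1.0, -3.9]
width: 49.7
grip_force: 40.0
```

```bash
cat > st.py <<'E'
from bench import *
from h import *
s=readout.sense();T=toolT(s)
print(s["time_s"],s["tool_pos"].round(2),"yaw",np.degrees(np.arctan2(T[1,1],T[0,1])).round(2),"F",s["wrist_force"].round(2),"M",s["torque"].round(3),s["width"].round(1),s["grip_force"],"j6",s["joint_pos"][5].round(3))
E
python3 st.py; python3 -c "
from bench import readout
import numpy as np
print(np.mean([readout.sense()['tool_pos'] for _ in range(10)],0))"
```

```text
[ 513.52573102 -104.69117262   97.37859432]Traceback (most recent call last):
  File "st.py", line 4, in <module>
    print(s["time_s"],s["tool_pos"].round(2),"yaw",np.degrees(np.arctan2(T[1,1],T[0,1])).round(2),"F",s["wrist_force"].round(2),"M",s["torque"].round(3),s["width"].round(1),s["grip_force"],"j6",s["joint_pos"][5].round(3))
                                                                                                                                                         ^^^^^^^^^^^^^^^^
AttributeError: 'float' object has no attribute 'round'
```

Request:
move_arm:
  moves: [0,0,-0.01,0,0.6,0,0,-0.01,0,0.6,0,0,-0.01,0,0.6,0,0,0,0,0.6]

```text
time_s: 7.58
tool_pos: [512.5, -104.4, 81.0]
eef_rot: [0.093, 0.996, 0.0, -0.001]
wrist_force: [1.0, -0.1, -5.3]
width: 49.5
grip_force: 40.0
```

```bash
sed -i 's/s\["width"\].round(1)/s["width"]/' st.py; python3 st.py
```

```text
7.575 [ 512.54 -104.37   80.96] yaw 79.31 F [ 1.   -0.09 -5.26] M [ 0.079 -0.029  0.03 ] 49.51234941925803 39.95095610618591 j6 -1.717
```

Request:
move_arm:
  moves: [0,0,-0.01,0,0.6,0,0,-0.01,0,0.6,0,0,0,0,0.6]

```text
time_s: 7.95
tool_pos: [512.7, -104.4, 71.1]
eef_rot: [0.093, 0.996, 0.0, -0.0]
wrist_force: [-0.2, -0.0, -4.1]
width: 50.1
grip_force: 40.0
```

```bash
python3 st.py
```

```text
7.95 [ 512.67 -104.37   71.14] yaw 79.31 F [-0.17 -0.01 -4.12] M [ 0.041 -0.008 -0.069] 50.1112669282667 39.951066970825195 j6 -1.717
```

Free all the way so far. About 6 mm remains.

Request:
move_arm:
  moves: [0,0,-0.006,0,0.6,0,0,-0.004,0,0.6,0,0,0,0,0.6]

```text
time_s: 8.32
tool_pos: [513.0, -104.5, 66.5]
eef_rot: [0.093, 0.996, -0.0, -0.0]
wrist_force: [-0.2, -0.4, -4.7]
width: 49.9
grip_force: 40.0
```

```bash
python3 st.py
```

```text
8.325 [ 512.98 -104.49   66.5 ] yaw 79.31 F [-0.22 -0.39 -4.67] M [ 0.023  0.028 -0.001] 49.89483448731479 39.95102941989899 j6 -1.717
```

Request:
move_arm:
  moves: [0,0,-0.002,0,0.6,0,0,-0.001,0,0.6,0,0,0,0,0.6]

```text
time_s: 8.7
tool_pos: [513.1, -104.5, 65.1]
eef_rot: [0.093, 0.996, -0.0, 0.0]
wrist_force: [0.0, 0.8, -4.5]
width: 50.0
grip_force: 40.0
```

```bash
python3 st.py
```

```text
8.7 [ 513.05 -104.53   65.14] yaw 79.31 F [ 0.02  0.76 -4.5 ] M [ 0.052  0.018 -0.005] 49.99413542219535 39.95106518268585 j6 -1.717
```

Request:
move_arm:
  moves: [0,0,-0.002,0,0.6,0,0,-0.001,0,0.6,0,0,0,0,0.6]

```text
time_s: 9.07
tool_pos: [513.1, -104.6, 65.1]
eef_rot: [0.093, 0.996, -0.0, 0.0]
wrist_force: [-4.0, 1.3, 12.5]
width: 50.1
grip_force: 40.0
```

```bash
python3 st.py
```

```text
9.075 [ 513.12 -104.55   65.1 ] yaw 79.31 F [-4.04  1.33 12.49] M [0.257 0.699 0.017] 50.1016764191141 39.95589315891266 j6 -1.717
```

It touches the floor exactly at the seated height (65 mm). Releasing, then rising to the cap.

Request:
move_arm:
  moves: [0,0,0.001,0,0.6,0,0,0,0,0,0,0,0,0,0,0,0,0,0,0,0,0,0.02,0,0,0,0,0.03,0,0,0,0,0.028,0,0,0,0,0,0,0]

```text
time_s: 10.07
tool_pos: [514.3, -104.9, 104.9]
eef_rot: [0.093, 0.996, -0.0, 0.002]
wrist_force: [0.2, -0.3, 0.6]
width: 88.1
grip_force: 0.0
```

Run:
```python
from bench import *
import pickle;from h import *
exec(open('st.py').read())
d={n:camera(n) for n in("side","wrist")}
P=cloud(d["side"],d["side"]["extrinsics"]).reshape(-1,3);P=P[~np.isnan(P[:,0])]
for nm,cc in (("new",(512,-102)),("capped",(490,-219))):
    q=P[(np.hypot(P[:,0]-cc[0],P[:,1]-cc[1])<30)]
    q=q[(q[:,2]>95)&(q[:,2]<110)];print(nm,len(q),np.percentile(q,[50,95],axis=0))
im=cv2.resize(d["side"]["color"][130:250,220:380],(640,480));cv2.imwrite('pics/s3.png',im)
```

```text
10.075 [ 514.3  -104.93  104.89] yaw 79.31 F [ 0.21 -0.3   0.6 ] M [ 0.059 -0.107 -0.013] 88.14994230257167 0.0 j6 -1.717
new 89 [[504.12009252 -94.609242   101.29705673]
 [513.18306941 -80.25558672 103.0795303 ]]
capped 68 [[ 480.71487779 -210.27118629  100.59382243]
 [ 490.25481914 -195.83347422  102.91763066]]
```

View pics/s3.png

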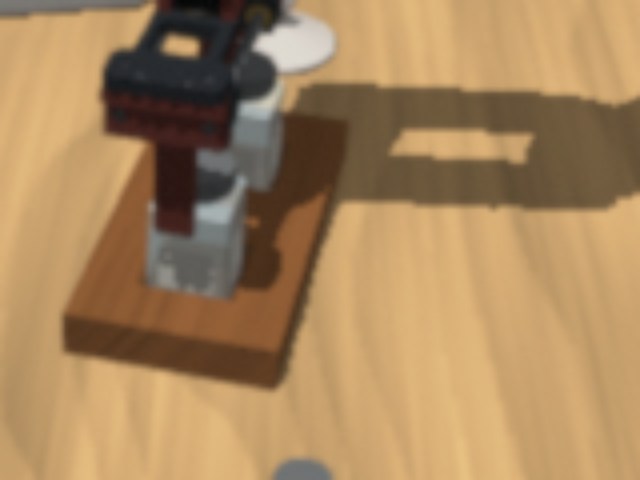

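The bottle stands upright and down in the pocket at (195,240), level with its neighbour. Gripping the cap.

Request:
move_arm:
  moves: [0,0,0,0,0.65,0,0,0,0,0.65,0,0,0,0,0.65,0,0,0,0,0.65,0,0,0,0,0.65,0,0,0,0,0.65]
  force: 50

```text
time_s: 10.92
tool_pos: [513.0, -104.5, 103.0]
eef_rot: [0.093, 0.996, -0.0, -0.0]
wrist_force: [0.4, -0.2, -0.9]
width: 43.2
grip_force: 50.0
```

```bash
python3 st.py
```

```text
10.925 [ 513.   -104.51  103.04] yaw 79.31 F [ 0.37 -0.2  -0.85] M [ 0.049 -0.014 -0.007] 43.20257219918117 49.99972879886627 j6 -1.717
```

Request:
move_arm:
  moves: [0,0,0,-0.02,0.65,0,0,0,-0.02,0.65,0,0,0,-0.02,0.65,0,0,0,-0.02,0.65,0,0,0,-0.02,0.65]

```text
time_s: 11.55
tool_pos: [512.9, -104.7, 103.1]
eef_rot: [0.249, 0.969, -0.0, -0.0]
wrist_force: [0.4, -0.9, -0.8]
width: 42.9
grip_force: 50.0
```

```bash
python3 st.py
```

```text
11.55 [ 512.93 -104.7   103.06] yaw 61.2 F [ 0.43 -0.93 -0.82] M [-0.206  0.03   0.023] 42.94201837157423 49.998764991760254 j6 -1.401
```

Request:
move_arm:
  moves: [0,0,0,-0.015,0.65,0,0,0,-0.015,0.65]

```text
time_s: 11.8
tool_pos: [512.9, -104.7, 103.1]
eef_rot: [0.294, 0.956, -0.0, -0.0]
wrist_force: [-0.7, -2.0, -0.2]
width: 43.0
grip_force: 50.0
```

```bash
python3 st.py
```

```text
11.8 [ 512.89 -104.72  103.07] yaw 55.83 F [-0.69 -2.02 -0.24] M [-0.166  0.072  0.021] 43.0379353535984 49.99916732311249 j6 -1.307
```

Request:
move_arm:
  moves: [0,0,0,-0.015,0.65,0,0,0,-0.015,0.65]

```text
time_s: 12.05
tool_pos: [512.9, -104.8, 103.1]
eef_rot: [0.338, 0.941, -0.0, -0.0]
wrist_force: [-0.7, 0.0, -0.3]
width: 42.9
grip_force: 50.0
```

```bash
python3 st.py
```

```text
12.05 [ 512.86 -104.77  103.09] yaw 50.43 F [-0.65  0.   -0.32] M [-0.244  0.13   0.075] 42.897460142102844 49.99914586544037 j6 -1.213
```

Request:
move_arm:
  moves: [0,0,0,-0.015,0.65,0,0,0,-0.015,0.65]

```text
time_s: 12.3
tool_pos: [512.9, -104.8, 103.1]
eef_rot: [0.382, 0.924, -0.0, -0.0]
wrist_force: [0.4, -1.0, -0.1]
width: 43.0
grip_force: 50.0
```

```bash
python3 st.py
```

```text
12.3 [ 512.85 -104.77  103.09] yaw 45.04 F [ 0.42 -0.99 -0.11] M [-0.315  0.15  -0.014] 42.98229243686385 49.9991101026535 j6 -1.119
```

Request:
move_arm:
  moves: [0,0,0,-0.015,0.65,0,0,0,-0.015,0.65]

```text
time_s: 12.55
tool_pos: [512.8, -104.8, 103.1]
eef_rot: [0.425, 0.905, -0.0, -0.0]
wrist_force: [-0.4, -0.7, -0.2]
width: 42.8
grip_force: 50.0
```

```bash
python3 st.py
```

```text
12.55 [ 512.79 -104.78  103.1 ] yaw 39.64 F [-0.43 -0.71 -0.18] M [-0.269  0.206 -0.014] 42.84217145096423 49.99930679798126 j6 -1.024
```

Request:
move_arm:
  moves: [0,0,0,-0.015,0.65,0,0,0,-0.015,0.65]

```text
time_s: 12.8
tool_pos: [512.7, -104.5, 103.0]
eef_rot: [0.468, 0.884, -0.0, -0.0]
wrist_force: [-0.1, -0.6, -0.0]
width: 43.3
grip_force: 50.0
```

```bash
python3 st.py
```

```text
12.8 [ 512.66 -104.54  103.03] yaw 34.23 F [-0.05 -0.62 -0.03] M [-0.035  0.082 -0.015] 43.2850586006102 49.99924063682556 j6 -0.93
```

Request:
move_arm:
  moves: [0,0,0,-0.015,0.65,0,0,0,-0.015,0.65]

```text
time_s: 13.05
tool_pos: [512.0, -104.4, 103.0]
eef_rot: [0.508, 0.861, -0.001, -0.001]
wrist_force: [-2.5, -0.3, 3.2]
width: 43.3
grip_force: 50.0
```

```bash
python3 st.py
```

```text
13.05 [ 512.01 -104.42  103.03] yaw 28.9 F [-2.54 -0.35  3.18] M [-0.105  0.397  0.518] 43.278503731972805 49.999828934669495 j6 -0.837
```

Request:
move_arm:
  moves: [0,0,0,-0.015,0.65,0,0,0,-0.015,0.65]

```text
time_s: 13.3
tool_pos: [511.9, -104.4, 103.0]
eef_rot: [0.548, 0.836, -0.001, -0.001]
wrist_force: [-1.8, -0.3, 2.2]
width: 42.6
grip_force: 50.0
```

```bash
python3 st.py
```

```text
13.3 [ 511.93 -104.43  103.02] yaw 23.51 F [-1.76 -0.27  2.21] M [-0.134  0.474  0.619] 42.63704074510106 49.99982535839081 j6 -0.743
```

The torque jumped to about 0.5 N m somewhere between yaw 34° and 29°, so the cap is now 0.1 to 0.19 rad past meeting the seal. I'll nip it up another 0.16 rad.

Request:
move_arm:
  moves: [0,0,0,-0.017,0.65,0,0,0,-0.017,0.65,0,0,0,-0.016,0.65]

```text
time_s: 13.68
tool_pos: [511.8, -104.5, 103.0]
eef_rot: [0.612, 0.791, -0.001, -0.001]
wrist_force: [-2.6, -0.6, 2.5]
width: 43.1
grip_force: 50.0
```

```bash
python3 st.py
```

```text
13.675 [ 511.81 -104.47  103.02] yaw 14.52 F [-2.59 -0.56  2.49] M [-0.137  0.529  0.608] 43.06594427655512 49.99990224838257 j6 -0.585
```

Request:
move_arm:
  moves: [0,0,0,0,0.65,0,0,0,0,0.65]

```text
time_s: 13.92
tool_pos: [511.9, -104.5, 103.0]
eef_rot: [0.612, 0.791, -0.001, -0.001]
wrist_force: [-6.2, -1.2, 3.2]
width: 43.1
grip_force: 50.0
```

```bash
python3 st.py
```

```text
13.925 [ 511.91 -104.46  102.98] yaw 14.6 F [-6.2  -1.21  3.19] M [-0.261  0.927  0.512] 43.14934463364637 50.00126302242279 j6 -0.587
```

Moving torque reads 0.61 N m, where about 0.63 to 0.65 is expected. To rule out the pads slipping, I'll grip harder and make one small move.

Request:
move_arm:
  moves: [0,0,0,0,0.65,0,0,0,-0.007,0.65]
  force: 60

```text
time_s: 14.18
tool_pos: [511.9, -104.5, 103.0]
eef_rot: [0.62, 0.784, -0.001, -0.001]
wrist_force: [-4.6, -2.3, 4.3]
width: 42.8
grip_force: 60.0
```

```bash
python3 st.py
```

```text
14.175 [ 511.92 -104.47  103.01] yaw 13.31 F [-4.64 -2.28  4.27] M [-0.222  0.99   0.663] 42.842185784816024 60.00102639198303 j6 -0.565
```

Request:
move_arm:
  moves: [0,0,0,-0.007,0.65]

```text
time_s: 14.3
tool_pos: [511.9, -104.5, 103.0]
eef_rot: [0.629, 0.777, -0.001, -0.001]
wrist_force: [-5.0, -1.0, 3.8]
width: 43.0
grip_force: 60.0
```

```bash
python3 st.py
```

```text
14.3 [ 511.89 -104.45  102.98] yaw 12.04 F [-4.95 -1.04  3.76] M [-0.201  0.988  0.614] 42.98028966929701 60.00108182430267 j6 -0.543
```

Request:
move_arm:
  moves: [0,0,0,0,0.65,0,0,0,0,0.65]

```text
time_s: 14.55
tool_pos: [511.9, -104.5, 103.0]
eef_rot: [0.629, 0.778, -0.001, -0.001]
wrist_force: [-5.1, -1.0, 3.1]
width: 43.2
grip_force: 60.0
```

```bash
python3 st.py
```

```text
14.55 [ 511.9  -104.48  103.  ] yaw 12.07 F [-5.13 -1.01  3.12] M [-0.211  0.973  0.549] 43.18794881425583 60.001394748687744 j6 -0.543
```

The readings fit a seal about 0.3 rad past contact, with no slip. Releasing and retreating straight up.

Request:
move_arm:
  moves: [0,0,0,0,0.3,0,0,0,0,0,0,0,0,0,0,0,0,0,0,0,0,0,0.03,0,0,0,0,0.08,0,0,0,0,0.08,0,0,0,0,0.08,0,0]

```text
time_s: 15.55
tool_pos: [513.0, -104.5, 240.5]
eef_rot: [0.629, 0.777, 0.0, 0.0]
wrist_force: [0.6, -0.5, -0.2]
width: 88.0
grip_force: 0.0
```

Request:
move_arm:
  moves: [0.08,0,0,0,0,0.08,0,0,0,0,0,0,0,0,0,0,0,0,0,0,0,0,0,0,0]

```text
time_s: 16.18
tool_pos: [591.8, -104.4, 238.3]
eef_rot: [0.629, 0.777, -0.0, -0.0]
wrist_force: [0.2, -0.2, 0.2]
width: 87.8
grip_force: 0.0
```

Run:
```python
from bench import *
from h import *
exec(open('st.py').read())
c=camera("wrist");P=cloud(c,T@c["hand_eye"]).reshape(-1,3);P=P[~np.isnan(P[:,0])]
for cc in((512,-102),(490,-219)):
    q=P[np.hypot(P[:,0]-cc[0],P[:,1]-cc[1])<38]
    k=q[q[:,2]>98];print("cap",rect(k),np.median(k[:,2]),end=' ')
    k=q[(q[:,2]>40)&(q[:,2]<88)];print("body",rect(k),"shoulder",np.percentile(k[:,2],80))
cv2.imwrite('pics/s4.png',np.hstack([cv2.resize(camera("side")["color"],(400,300)),cv2.resize(c["color"],(400,300))]))
```

```text
16.175 [ 591.77 -104.38  238.27] yaw 11.98 F [ 0.23 -0.23  0.18] M [-0.085  0.052  0.007] 87.82000776507918 0.0 j6 -0.499
cap (array([ 519. , -101.3]), array([59.6, 44.9]), 4.0) 313.152657513085 body (array([ 512.9, -101.1]), array([50.3, 51.4]), 74.7) shoulder 82.6628878337697
cap (array([ 478.1, -211.5]), array([40.5, 14.5]), 56.3) 103.5902575026617 body (array([ 481.6, -204.4]), array([25.5, 27.4]), 81.3) shoulder 82.40998604182727
```

View pics/s4.png

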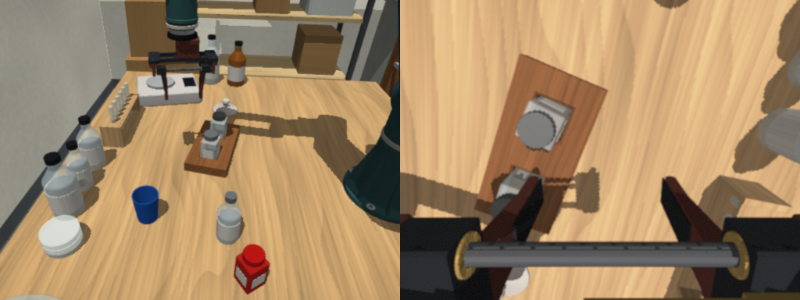

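The bottle is seated with its shoulder at 83 mm, as expected. It is turned about 5° clockwise within the pocket's play, and the other glassware hasn't moved. Handing in.

```bash
python3 -c "
from bench import finish_job
print(finish_job())"
```

```text
the job is handed in; nothing more can be done
None
```

The bottle is fully down in the oak pocket, its cap is turned an estimated 0.3 rad (about a twentieth of a turn) past first meeting the seal, and the gripper is clear; I handed the job in at about 16 s of robot time, without being shown the verdict.

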